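Seat the upper frame of the drying rack

ROBOT

A 6-joint arm with a two-finger parallel gripper is mounted at the origin on a cart in front of the work surface, level with it; the furniture and walls round the work are solid. World frame = base frame: x ahead of the robot, y to its left, z up, the work surface at z = 0. Lengths are in m, angles in rad, forces in N, time in s.
With the tool pointing down it reaches from about 0.25 to 0.775 m from the base axis. Payload 4 kg.
Tool frame: the origin (TCP) lies midway between the tips of the shut fingers; the grasp point (between the pads) lies 19 mm behind it; z points along the fingers, y is the direction in which the jaws open and shut (so a half turn about z gives the same grasp; the last joint's range is limited). The gripper opens to 94 mm and grips with 3 to 60 N. Pads are 16 mm wide; open, the fingers measure 119 mm over their backs; the gripper's body (75 mm by 177 mm) begins 78 mm behind the grasp point.
Start: joints at [-1.435, 0.087, 1.371, -0, 1.684, -0.103], TCP at [0.13, -0.534, 0.206] pointing down, gripper open.
Joint ranges: [-3.1, 3.1], [-0.76, 2.03], [0.27, 2.55], [-1.08, 4.22], [0.17, 2.65], [-2.57, 2.57]. Speed limits (rad/s): [2.79, 2.79, 3.14, 3.14, 3.14, 3.14].

INTERFACE

Orientations are given as [roll, pitch, yaw] about the fixed x, y, z axes, in that order (R = Rz(yaw) Ry(pitch) Rx(roll)).
In Python, from bench import robot gives the robot as it stands.
- The arm moves only by the tool drive_tool, never from a script. Its argument "series" is a list that holds one entry, the list of rows, each a list of 7 numbers: the turn, a rotation vector about the tool's x, y, z in rad, then the shift along the tool's x, y, z in cm, then the opening in per cent of the stroke, from 0 (shut) to 100 (fully open). In form: [[[rx, ry, rz, tx, ty, tz, fingers], ...]]. A call has 1 to 20 rows; each row is the pose to reach, as a shift and turn from the pose measured when the call began, along the tool's axes at that moment; what a row does not reach only later rows make up. A row lasts 1/10 s, in which the tool goes at most 50 mm and 8.59 degrees, less where a joint would pass 70% of its speed; a pose out of reach is approached as far as the arm can. A call with a gripper value outside its range is refused whole. The fingers move at their own pace and stop on an object; the grip force is fixed at half the most. Time passes only in rows, so rows that repeat a pose let the fingers close. It gives the time, the measured TCP pose, the force and the opening at its end, in the units of the state.
- robot.get_obs(): the state, without advancing time (a new reading comes with each control period).
- robot.snapshot(name): name is "side" or "top" or "wrist"; returns a dict with "img" (400x640x3 uint8, blue, green, red), "depth" (400x640 float32, m along the optical axis (not along the pixel's ray), 0 where there is no reading), "vertical_fov" (degrees; the focal length in pixels is half the picture's height over the tangent of half this angle, whatever the lens; pixels are square), "cx", "cy" (the principal point, pixels), "rvec" (rotation vector, rad) and "tvec" (3), from world to camera coordinates, as OpenCV has them. Camera axes: x right, y down, z forward; pixel columns grow to the right and rows downward; lengths in m; the calibration is good to about 2 mm. A picture is of the moment at which its call begins.
- robot.close_job(): hands the job in, once; it reports no verdict.
The state is a dict: "time": time; "joint_positions": joint angles; "qvel": joint speeds; "joint_torque": joint torques, N m; "tool_pos": TCP position; "ee_rot": TCP orientation; "wrist_force": force on the tool from outside, world axes, zero at the start; "wrist_torque": the same for the moment, N m; "width": finger opening in m.
Only numpy, scipy, OpenCV 4.12 (cv2) and the standard library are available. Lean on these libraries where they do the work, as an engineer would, in place of code of your own. Each camera call takes 0.05 s, during which the arm holds its last target.

TASK

The upper frame of the little stacking rack has been set down askew, with its four legs beside their sockets in the lower frame. Without lifting it off, and with the ink stick still lying on top, slide it over until all four legs find their sockets, then press it down until it is fully home with all four collars on the lower deck. Leave the glue stick and the ink bottle where they stand.

Things in the scene. Friction and masses are not known exactly. Their poses are not given: they have to be found in the camera images.
- lower_frame: lower frame of a small stacking rack, fixed to the table: light wooden deck 146 x 160 mm, dark strips on its left and right ends, low rubber feet. Origin on the table under the centre of its four-socket pattern; x points away from the robot at yaw 0, y along the 160 mm side, z up. Deck top at z = 30 mm; deck from x = -86 (near edge) to 60 mm, y = -85 to 85 mm. Sockets at x = +-42, y = +-55 mm.
- upper_frame: upper frame, loose, about 0.5 kg: slatted deck on four brass legs 14 mm thick at x = +-42, y = +-55 mm. Origin midway between the leg ends; axes as the lower frame when home. Starts with its leg ends on the lower deck, 19 to 30 mm off home towards the lower frame's -x, -6 to 13 mm in y, up to 0.12 rad turned. Dark collars 22 mm wide, underside 15 mm above the leg ends, meet the lower deck when home.
- deck_top (a point): centre of the upper frame's flat deck (96 x 122 mm), on its top face, 48 mm above the leg ends; it may be pressed on near its ends and corners; axes as the upper frame
- rail_near (a point): middle of the near (-x) outer face of the dark wooden rail round the upper frame. The rail is the frame's outermost part: outer faces at x = +-52 and y = +-65 mm from its origin, from 22 to 36 mm above the leg ends. It is the place to push; pushing at the deck's height may tip the frame.
- socket0 (a point): centre of the mouth of the near right (-x, -y) socket of the lower frame, at the level of the deck top; axes as the lower frame. Each socket: 16.6 mm bore, 18 mm deep, rim bevelled by 2.5 mm. Two sprung steel balls in its walls (along y) catch the leg, so the upper frame stops part of the way down and must be pressed home, with roughly 5 to 20 N in all
- leg0 (a point): centre of the lower end of the near right (-x, -y) leg of the upper frame, which belongs in socket0. The leg ends taper over 2 mm to 10 mm diameter
- socket1 (a point): centre of the mouth of the near left (-x, +y) socket of the lower frame, at the level of the deck top; axes as the lower frame
- leg1 (a point): centre of the lower end of the near left (-x, +y) leg of the upper frame, which belongs in socket1
- socket2 (a point): centre of the mouth of the far right (+x, -y) socket of the lower frame, at the level of the deck top; axes as the lower frame
- leg2 (a point): centre of the lower end of the far right (+x, -y) leg of the upper frame, which belongs in socket2
- socket3 (a point): centre of the mouth of the far left (+x, +y) socket of the lower frame, at the level of the deck top; axes as the lower frame
- leg3 (a point): centre of the lower end of the far left (+x, +y) leg of the upper frame, which belongs in socket3
- ink_stick_mid (a point): centre of a black ink stick 22 x 85 x 10 mm lying loose on the middle of the upper frame's deck, its long side along the frame's y
- glue_stick_mid (a point): centre of a glue stick standing upright, 25 mm in diameter, 88 mm high, white with a blue cap; a bystander
- ink_bottle_mid (a point): centre of a small red ink bottle with a white nozzle standing upright, 38 mm in diameter, 86 mm high; a bystander
- case_lid_corner (a point): upper left corner of the raised lid of the black brush case, a fixed obstacle between the arm's start and the work: the lid stands upright from z = 0.04 to 0.26 m, from here 310 mm to the right (-y); pass over it or round its left. The open case before it, towards the robot, is under 45 mm high
- trimmer_corner (a point): far right corner of the fixed grey paper trimmer; its cutting arm rises from here towards the robot to z = 0.19 m at 240 mm nearer, the trimmer lies to the left (+y)
Not all that is in view belongs to the job. Leave any purple look-alike of the part that bears ink_stick_mid alone.

How it is judged:
On the way:
1. all four legs have entered their own sockets (z of leg0 in the frame of socket0 below -0.002 m and horizontal distance between leg0 and socket0 below 0.005 m and z of leg1 in the frame of socket1 below -0.002 m and horizontal distance between leg1 and socket1 below 0.005 m and z of leg2 in the frame of socket2 below -0.002 m and horizontal distance between leg2 and socket2 below 0.005 m and z of leg3 in the frame of socket3 below -0.002 m and horizontal distance between leg3 and socket3 below 0.005 m), for 0.1 s.
At the end, for the whole second after the job is handed in: Every leg end is at least 13.5 mm below the lower deck's top (home is 15 mm, collars on the deck) and within 4 mm sideways of its own socket's centre; the ink stick still lies on the upper deck; the upper frame is at rest (z of leg0 in the frame of socket0 below -0.0135 m and horizontal distance between leg0 and socket0 below 0.004 m and z of leg1 in the frame of socket1 below -0.0135 m and horizontal distance between leg1 and socket1 below 0.004 m and z of leg2 in the frame of socket2 below -0.0135 m and horizontal distance between leg2 and socket2 below 0.004 m and z of leg3 in the frame of socket3 below -0.0135 m and horizontal distance between leg3 and socket3 below 0.004 m and z of ink_stick_mid in the frame of deck_top between 0.002 and 0.02 m and linear speed of upper_frame below 0.01 m/s); the robot touches nothing.
It fails at once if the upper frame is lifted off (its middle rises more than 12 mm above the lower deck) (z of upper_frame in the frame of lower_frame above 0.042 m).
It fails at once if the ink stick falls off the upper frame (z of ink_stick_mid in the frame of deck_top below -0.01 m).
It fails at once if the glue stick is pushed away or knocked over (its centre moves more than 30 mm) (distance of glue_stick_mid from where it was at the start of the episode above 0.03 m).
It fails at once if the ink bottle is pushed away or knocked over (its centre moves more than 30 mm) (distance of ink_bottle_mid from where it was at the start of the episode above 0.03 m).
It also fails if it takes over 72 s, if anything falls off the work surface, if the arm or the gripper's body presses on something with over 40 N, if the wrist force passes 120 N, or if a joint passes its speed limit or range.

## Working session

There is one attempt and no reset: what is moved stays moved. The work goes in short steps, Python scripts to look and compute and a tool call to move; the robot and the scene stay as the last step left them, time stands still between calls to the robot, and variables do not carry over. Pictures are saved under pics/ and viewed, and the job is handed in when it is done.

Besides the shell and the picture viewer there is one more tool, called after ">>>" as name(argument=value, ...), one argument or row to a line, values as JSON. drive_tool: Moves the arm, as the interface text tells. Its arguments: {"type":"object","properties":{"series":{"type":"array","items":{"type":"array","items":{"type":"array","items":{"type":"number"}}}}},"required":["series"]}

```bash
ls; mkdir -p pics; python3 - <<'E'
from bench import robot
import cv2,numpy as np
o=robot.get_obs()
for k in o: print(k,np.round(o[k],4))
for n in ["side","top","wrist"]:
    s=robot.snapshot(n); cv2.imwrite(f"pics/{n}0.png",s["img"]); np.savez(f"pics/{n}0.npz",**s)
    print(n,s["vertical_fov"],s["cx"],s["cy"],s["rvec"],s["tvec"],(s["depth"]>0).mean())
E
```

```text
pics
time 0.0
joint_positions [-1.4351  0.0879  1.3722 -0.      1.6836 -0.1031]
qvel [ 0.0007 -0.0006 -0.     -0.0002 -0.0008 -0.0015]
joint_torque [ 8.00000e-04 -3.40188e+01 -3.02423e+01  7.19000e-02  3.31000e-02
 -2.00000e-04]
tool_pos [ 0.13   -0.5339  0.2043]
ee_rot [-3.1395e+00 -2.0000e-04  2.3880e-01]
wrist_force [-0.043  -0.5406  0.1682]
wrist_torque [0.0057 0.011  0.0337]
width 0.094
side 53.7547372778121 321.8662537329627 200.34658862883424 [ 2.17712068 -0.62853066  0.28298116] [-0.3904101   0.41505142  0.58700222] 0.99085546875
top 45.05422411989524 322.47853320591054 196.98089064451196 [ 2.20078896 -2.13893463  0.16796486] [0.14517369 0.62571383 1.18625915] 0.9959609375
wrist 71.90319664931253 323.55623859464737 201.1158495731515 [-2.30114569  1.80761143  0.24204476] [-0.54878993 -0.02710635  0.39227757] 0.9960234375
```

View pics/side0.png

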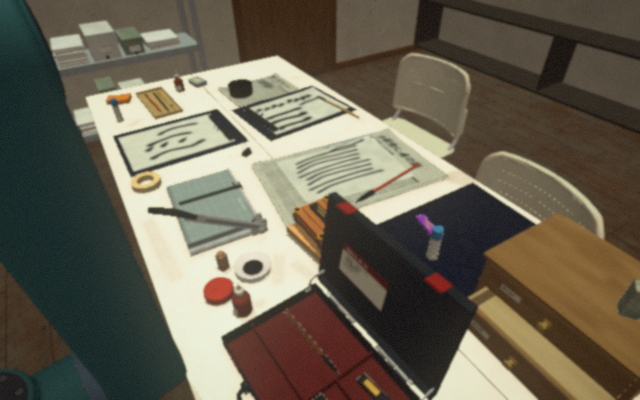

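View pics/top0.png

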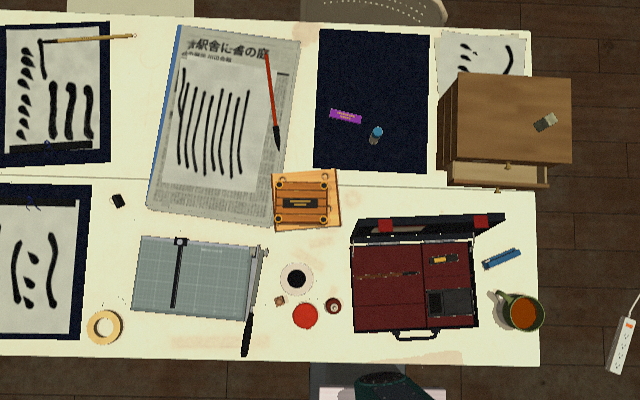

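View pics/wrist0.png

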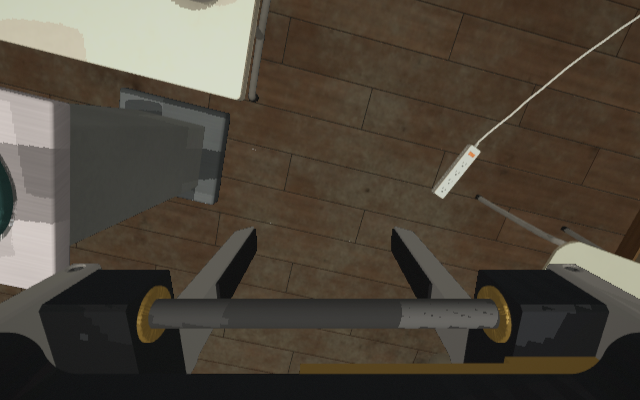

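```bash
cat > h.py <<'E'
import numpy as np,cv2
def K(s):
    f=200/np.tan(np.radians(float(s["vertical_fov"]))/2)
    return np.array([[f,0,float(s["cx"])],[0,f,float(s["cy"])],[0,0,1]])
def RT(s):
    R,_=cv2.Rodrigues(np.array(s["rvec"],float)); return R,np.array(s["tvec"],float).ravel()
def plane(s,uv,z):
    R,t=RT(s);uv=np.atleast_2d(uv).astype(float)
    d=np.c_[uv,np.ones(len(uv))]@np.linalg.inv(K(s)).T@R
    c=-R.T@t
    z=np.broadcast_to(z,len(uv))
    return c+d*((z-c[2])/d[:,2])[:,None]
def proj(s,P):
    R,t=RT(s);p=(np.atleast_2d(P)@R.T+t)@K(s).T
    return p[:,:2]/p[:,2:]
def dpts(s):
    R,t=RT(s);v,u=np.mgrid[0:400,0:640]
    d=np.dstack([u,v,np.ones_like(u)])@np.linalg.inv(K(s)).T*s["depth"][...,None]
    return (d-t)@R
E
python3 - <<'E'
from h import *
for n in ["side","top","wrist"]:
    s=dict(np.load(f"pics/{n}0.npz")); R,t=RT(s); print(n,"cam",-R.T@t,"fwd",R[2],"right",R[0])
s=dict(np.load("pics/top0.npz"))
P=dpts(s)
for nm,(u,v) in dict(gluecap=(376,132),frame=(300,202),bottle=(333,305),lidL=(352,238),lidtopL=(350,222),trim=(262,250),trimlow=(245,355),purple=(345,115),drawer=(500,120),inkdish=(296,278),redpot=(305,315),brown=(280,300),news=(220,120)).items(): print(nm,P[v,u].round(3))
im=s["img"][150:260,240:370]; cv2.imwrite("pics/topz.png",cv2.resize(im,None,fx=6,fy=5.4,interpolation=cv2.INTER_CUBIC))
im=s["img"][150:250,250:360]; cv2.imwrite("pics/topz.png",cv2.resize(im,None,fx=6,fy=6,interpolation=cv2.INTER_CUBIC))
E
```

```text
side cam [ 0.23587913 -0.37684959  0.68673485] fwd [ 0.40361316  0.66481337 -0.62858539] right [ 0.84930816 -0.52774173 -0.01281896]
top cam [0.46783356 0.19633005 1.2499561 ] fwd [ 0.12548413 -0.02729159 -0.99172017] right [ 0.02655625 -0.99917097  0.03085684]
wrist cam [ 0.2037806  -0.51612102  0.38455091] fwd [-0.25340577 -0.0594023  -0.9655345 ] right [ 0.23652208 -0.97162339 -0.00229862]
gluecap [0.781 0.036 0.089]
frame [0.601 0.219 0.087]
bottle [0.357 0.132 0.073]
lidL [0.517 0.092 0.101]
lidtopL [ 0.563  0.089 -0.   ]
trim [0.484 0.31  0.036]
trimlow [0.258 0.323 0.18 ]
purple [0.845 0.108 0.012]
drawer [ 0.788 -0.23   0.201]
inkdish [0.416 0.224 0.007]
redpot [0.326 0.198 0.022]
brown [0.364 0.26  0.051]
news [0.821 0.437 0.008]
```

View pics/topz.png

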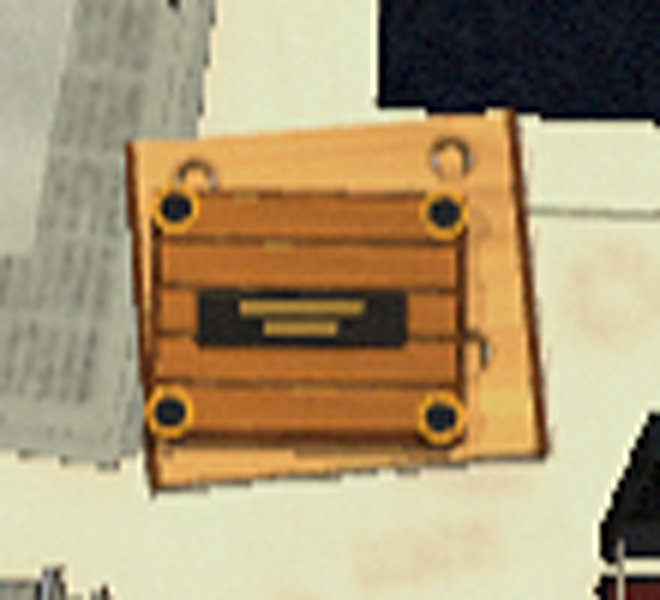

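```bash
cat >> h.py <<'E'
from scipy.spatial.transform import Rotation as Ro
def rel(o,pos,yaw,roll=np.pi,pitch=0):
    R0=Ro.from_euler('xyz',o["ee_rot"]); R1=Ro.from_euler('xyz',[roll,pitch,yaw])
    return np.r_[(R0.inv()*R1).as_rotvec().round(4),(R0.inv().apply(np.array(pos)-o["tool_pos"])*100).round(2)]
E
python3 - <<'E'
from h import *
from bench import robot
s=dict(np.load("pics/top0.npz"))
f=lambda L:(np.array(L,float)+.5)/6-.5+[250,150]
low=plane(s,f([(152,490),(547,457),(512,112),(130,143)]),.03)
print("lower corners",low.round(4)); 
for a,b in((0,1),(1,2),(2,3),(3,0)): print(np.linalg.norm(low[a]-low[b]),end=' ')
so=plane(s,f([(450,158),(195,178),(480,352)]),.03);print("\nsock",so.round(4),np.linalg.norm(so[0]-so[1]),np.linalg.norm(so[0]-so[2]))
lg=plane(s,f([(440,417),(170,412),(444,212),(175,206)]),.078);print("legs 0123",lg.round(4),np.linalg.norm(lg[0]-lg[1]),np.linalg.norm(lg[0]-lg[2]))
d=lg[1]-lg[0];print("yaw up",np.arctan2(-d[0],d[1]))
d=so[1]-so[0];print("yaw low",np.arctan2(-d[0],d[1]))
o=robot.get_obs()
print(rel(o,[.13,-.53,.36],.24),rel(o,[.50,.2,.36],0))
E
```

```text
lower corners [[0.5315 0.2803 0.03  ]
 [0.5501 0.1145 0.03  ]
 [0.6976 0.1327 0.03  ]
 [0.6789 0.2954 0.03  ]]
0.16690163990578966 0.1486334208154575 0.16376694334208827 0.14820616334711081 
sock [[0.6768 0.1588 0.03  ]
 [0.6647 0.2672 0.03  ]
 [0.5939 0.1439 0.03  ]] 0.10910188561542435 0.08428106906701835
legs 0123 [[0.5619 0.1616 0.078 ]
 [0.5607 0.271  0.078 ]
 [0.6461 0.1622 0.078 ]
 [0.6451 0.2722 0.078 ]] 0.10943168812204776 0.08420003648738987
yaw up 0.010475508644542565
yaw low 0.11105866077474405
[-1.600e-03 -1.000e-04 -1.200e-03  9.000e-02 -4.100e-01 -1.554e+01] [-1.600e-03  1.000e-04  2.388e-01  5.331e+01 -6.259e+01 -1.543e+01]
```

>>> drive_tool(
  series=[
    [[0,0,0,0,0,-5,100],[0,0,0,0,0,-10,100],[0,0,0,0,0,-15.4,100],[0,0,0,2.5,-3,-15.4,100],[0,0,0.05,5,-6,-15.4,100],[0,0,0.1,8,-9,-15.4,100],[0,0,0.127,53.3,-62.6,-15.4,100],[0,0,0.127,53.3,-62.6,-15.4,100],[0,0,0.127,53.3,-62.6,-15.4,100],[0,0,0.127,53.3,-62.6,-15.4,100],[0,0,0.127,53.3,-62.6,-15.4,100],[0,0,0.127,53.3,-62.6,-15.4,100],[0,0,0.127,53.3,-62.6,-15.4,100],[0,0,0.127,53.3,-62.6,-15.4,100],[0,0,0.127,53.3,-62.6,-15.4,100],[0,0,0.127,53.3,-62.6,-15.4,100],[0,0,0.127,53.3,-62.6,-15.4,100],[0,0,0.127,53.3,-62.6,-15.4,100],[0,0,0.127,53.3,-62.6,-15.4,100],[0,0,0.127,53.3,-62.6,-15.4,100]],
  ],
)

```text
time: 2.15
tool_pos: [0.4995, 0.2006, 0.3594]
ee_rot: [-3.14, 0.0, 0.112]
wrist_force: [1.5, 0.6, 0.4]
width: 0.0945
```

```bash
python3 - <<'E'
from bench import robot
from h import *
s=robot.snapshot("wrist"); cv2.imwrite("pics/w1.png",s["img"]); np.savez("pics/w1.npz",**s)
R,t=RT(s); print(-R.T@t,R[2],R[0])
s=robot.snapshot("side"); cv2.imwrite("pics/s1.png",s["img"])
E
```

```text
[0.57489738 0.20910264 0.53945399] [-0.25934666 -0.02752194 -0.96539207] [ 0.1120872  -0.99369678 -0.00178267]
```

View pics/w1.png

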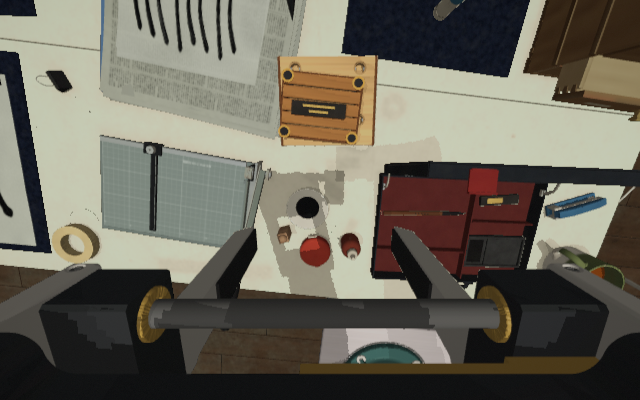

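View pics/s1.png

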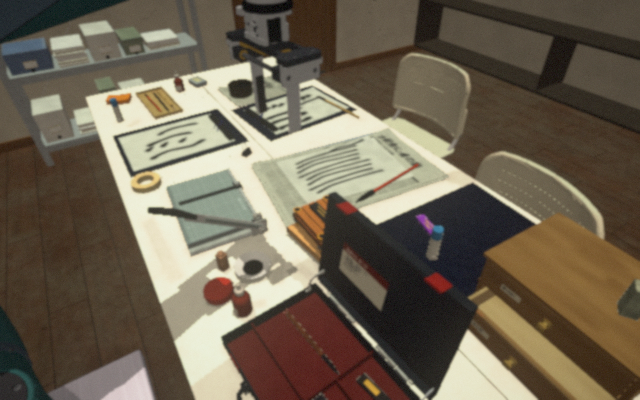

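```bash
python3 - <<'E'
from bench import robot
from h import *
for n in("top0","side0","w1"):
    s=dict(np.load(f"pics/{n}.npz"));P=dpts(s).reshape(-1,3)
    m=(P[:,2]>.05)&(P[:,2]<.3)&(P[:,0]>.42)&(P[:,0]<.6)&(P[:,1]<.15)&(P[:,1]>-.05)
    q=P[m]; print(n,len(q)); 
    for lo in np.arange(.05,.3,.03):
        r=q[(q[:,2]>lo)&(q[:,2]<lo+.03)]
        if len(r):print(lo.round(2),"ymax",np.sort(r[:,1])[-4:].round(3),"x",r[:,0].min().round(3),r[:,0].max().round(3))
s=dict(np.load("pics/w1.npz"))
im=s["img"][40:160,260:400]; cv2.imwrite("pics/w1z.png",cv2.resize(im,None,fx=5,fy=5,interpolation=cv2.INTER_CUBIC))
E
```

```text
top0 1215
0.05 ymax [0.092 0.092 0.092 0.092] x 0.485 0.537
0.08 ymax [0.092 0.092 0.092 0.092] x 0.513 0.54
0.11 ymax [0.093 0.093 0.093 0.093] x 0.518 0.545
0.14 ymax [0.093 0.093 0.093 0.094] x 0.522 0.55
0.17 ymax [0.093 0.093 0.093 0.094] x 0.527 0.549
0.2 ymax [0.093 0.094 0.094 0.094] x 0.53 0.547
0.23 ymax [0.094 0.094 0.094 0.094] x 0.526 0.563
0.26 ymax [0.051 0.051 0.051 0.053] x 0.526 0.551
side0 5386
0.05 ymax [0.092 0.092 0.092 0.092] x 0.482 0.535
0.08 ymax [0.092 0.092 0.093 0.093] x 0.509 0.539
0.11 ymax [0.093 0.093 0.093 0.094] x 0.514 0.543
0.14 ymax [0.093 0.093 0.093 0.093] x 0.519 0.549
0.17 ymax [0.093 0.093 0.093 0.094] x 0.522 0.553
0.2 ymax [0.094 0.094 0.094 0.094] x 0.527 0.555
0.23 ymax [0.094 0.094 0.094 0.094] x 0.522 0.561
0.26 ymax [0.049 0.05  0.051 0.051] x 0.523 0.529
w1 3380
0.05 ymax [0.094 0.094 0.095 0.095] x 0.483 0.527
0.08 ymax [0.095 0.095 0.095 0.095] x 0.513 0.533
0.11 ymax [0.095 0.095 0.095 0.095] x 0.516 0.536
0.14 ymax [0.095 0.095 0.095 0.095] x 0.521 0.54
0.17 ymax [0.096 0.096 0.096 0.096] x 0.525 0.545
0.2 ymax [0.096 0.096 0.096 0.096] x 0.53 0.549
0.23 ymax [0.096 0.096 0.096 0.097] x 0.525 0.563
0.26 ymax [0.054 0.055 0.055 0.055] x 0.526 0.541
```

View pics/w1z.png

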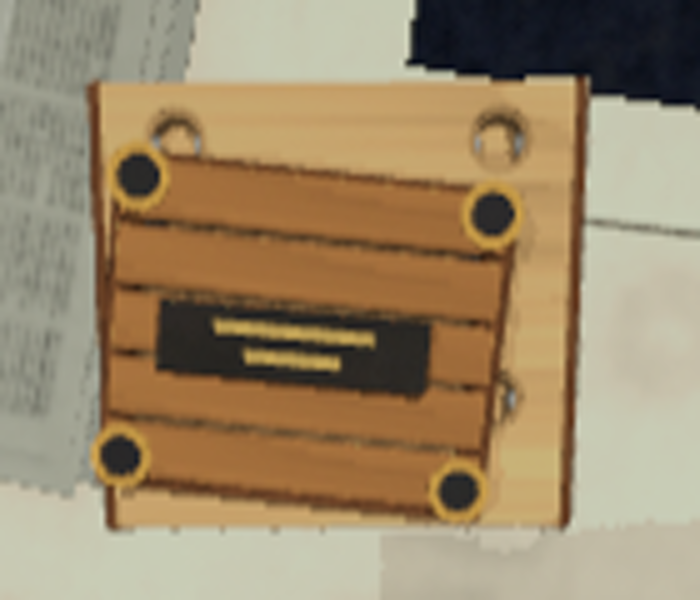

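```bash
cat >> h.py <<'E'
def uprow(lg): # legs 0,1,2,3 -> centre,yaw
    lg=np.array(lg)[:,:2];c=lg.mean(0);d=(lg[1]-lg[0])+(lg[3]-lg[2]);return c,np.arctan2(-d[0],d[1])
def tolow(p,c,yaw):
    R=np.array([[np.cos(yaw),np.sin(yaw)],[-np.sin(yaw),np.cos(yaw)]]);return (np.atleast_2d(p)[:,:2]-c)@R.T
E
python3 - <<'E'
from h import *
from bench import robot
s=dict(np.load("pics/w1.npz"))
f=lambda L:(np.array(L,float)+.5)/5-.5+[260,40]
so=plane(s,f([(498,141),(176,140)]),.03)
d=so[1]-so[0];y=np.arctan2(-d[0],d[1]);cs=so.mean(0)[:2]-.042*np.array([np.cos(y),np.sin(y)])
print("sock",so.round(4),np.linalg.norm(d),"c",cs,y)
low=plane(s,f([(110,528),(567,527),(586,78),(92,86)]),.03);print("corners",low.round(4),tolow(low,cs,y).round(4))
lg=plane(s,f([(458,491),(121,455),(492,214),(139,176)]),.078);c,yu=uprow(lg);print(lg.round(4),c,yu,"rel",tolow(c,cs,y),yu-y)
o=robot.get_obs()
print(rel(o,[.524,.205,.2],.111),rel(o,[.524,.205,.055],.111))
E
```

```text
sock [[0.677  0.1608 0.03  ]
 [0.6652 0.2692 0.03  ]] 0.10899069557438092 c [0.62935546 0.21043433] 0.10914148158587587
corners [[0.5339 0.282  0.03  ]
 [0.5529 0.1173 0.03  ]
 [0.6995 0.1344 0.03  ]
 [0.6786 0.2986 0.03  ]] [[-0.0871  0.0816]
 [-0.0862 -0.0842]
 [ 0.0614 -0.0832]
 [ 0.0585  0.0823]]
[[0.5624 0.1631 0.078 ]
 [0.5614 0.2733 0.078 ]
 [0.6467 0.1642 0.078 ]
 [0.6452 0.274  0.078 ]] [0.60391026 0.21865617] 0.010819557788968114 rel [[-0.02439824  0.01094454]] -0.09832192379690777
[-2.200e-03  6.300e-03  7.400e-03  2.470e+00  1.300e-01  1.553e+01] [-2.200e-03  6.300e-03  7.400e-03  2.560e+00  1.600e-01  3.003e+01]
```

>>> drive_tool(
  series=[
    [[0,0,0,2.5,0.1,5,80],[0,0,0,2.5,0.1,10,80],[0,0,0,2.5,0.1,15,80],[0,0,0,2.5,0.1,20,80],[0,0,0,2.5,0.1,23,80],[0,0,0,2.5,0.1,26,80],[0,0,0,2.5,0.1,28,80],[0,0,0,2.5,0.1,30,80],[0,0,0,2.5,0.1,31,80],[0,0,0,2.5,0.1,31,80],[0,0,0,2.5,0.1,31,80],[0,0,0,2.5,0.1,31,80]],
  ],
)

```text
time: 3.45
tool_pos: [0.5243, 0.2057, 0.047]
ee_rot: [-3.139, 0.003, 0.118]
wrist_force: [0.6, -1.0, -0.4]
width: 0.075
```

```bash
cat > pic.py <<'E'
import sys
from bench import robot
from h import *
for a in sys.argv[1:]:
    n=a.rstrip("0123456789"); s=robot.snapshot(n); cv2.imwrite(f"pics/{a}.png",s["img"]); np.savez(f"pics/{a}.npz",**s)
    if n=="top":
        cv2.imwrite(f"pics/{a}z.png",cv2.resize(s["img"][150:250,250:360],None,fx=6,fy=6,interpolation=cv2.INTER_CUBIC))
o=robot.get_obs();print(o["time"],o["tool_pos"],o["ee_rot"],o["wrist_force"],o["width"])
E
python3 pic.py wrist2 top2
```

```text
3.55 [0.5241885  0.20578614 0.04686238] [-3.13892602  0.00357523  0.118432  ] [-0.28834311 -0.00997145 -0.34086562] 0.07547746030208573
```

View pics/wrist2.png

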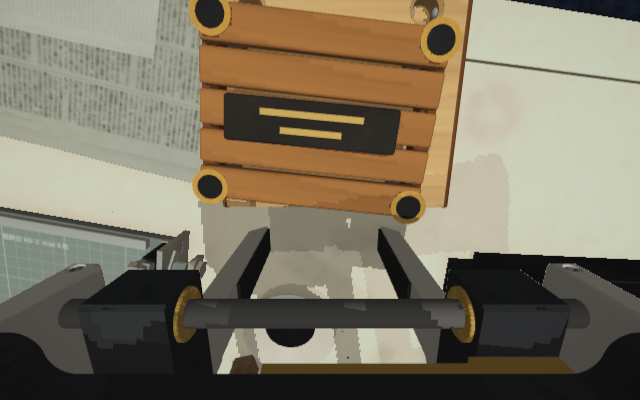

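View pics/top2.png

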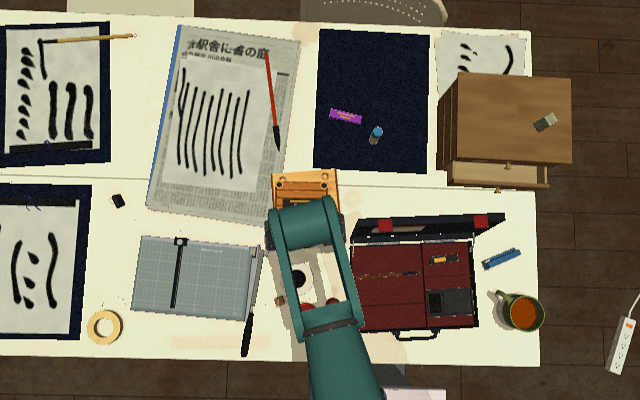

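>>> drive_tool(
  series=[
    [[0,0,0.004,0.6,0,0,80],[0,0,0.008,1.1,0,0,80],[0,0,0.008,1.4,0,0,80],[0,0,0.008,1.6,0,0,80],[0,0,0.008,1.8,0,0,80],[0,0,0.008,2.0,0,0,80],[0,0,0.008,2.2,0,0,80],[0,0,0.008,2.4,0,0,80],[0,0,0.008,2.4,0,0,80]],
  ],
)

```text
time: 4.45
tool_pos: [0.5468, 0.2076, 0.0467]
ee_rot: [-3.141, 0.008, 0.11]
wrist_force: [-3.3, -3.1, 2.4]
width: 0.0751
```

```bash
python3 pic.py wrist3
```

```text
4.5 [0.54676587 0.20762089 0.04665512] [-3.1407742   0.00762057  0.10969526] [-4.11848383 -1.93528396  4.7019253 ] 0.07511574349832126
```

View pics/wrist3.png

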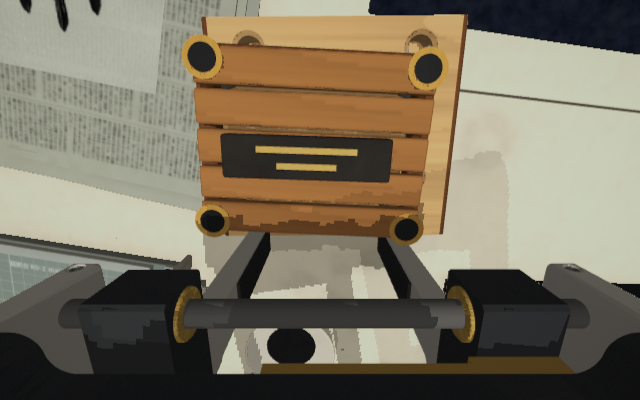

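```bash
cat > meas.py <<'E'
import sys
from h import *
C=np.array([.6292,.2095]);Y=.110
def legs(s,zt=.078,amin=300):
    im=s["img"];g=im.max(2);m=((g<70)*255).astype(np.uint8)
    hsv=cv2.cvtColor(im,cv2.COLOR_BGR2HSV)
    ring=((hsv[...,0]>14)&(hsv[...,0]<28)&(hsv[...,1]>120)&(hsv[...,2]>120)).astype(np.uint8)
    out=[]
    for c in cv2.findContours(m,cv2.RETR_LIST,cv2.CHAIN_APPROX_NONE)[0]:
        a=cv2.contourArea(c); 
        if a<amin or a>2500 or len(c)<8: continue
        (x,y),(d1,d2),_=cv2.fitEllipse(c)
        if min(d1,d2)/max(d1,d2)<.75 or abs(a/(np.pi*d1*d2/4)-1)>.12: continue
        ys=np.clip(np.round(y+.75*d2*np.sin(np.linspace(0,6.28,24))).astype(int),0,399);xs=np.clip(np.round(x+.7*d1*np.cos(np.linspace(0,6.28,24))).astype(int),0,639)
        r=ring[ys,xs].mean()
        out.append((x,y,d1,d2,r))
    return np.array(out)
if __name__=="__main__":
    s=dict(np.load(f"pics/{sys.argv[1]}.npz"));zt=float(sys.argv[2]) if len(sys.argv)>2 else .078
    L=legs(s);L=L[L[:,4]>.3];print(L.round(2))
    if len(L)==4:
        o=np.argsort(-L[:,1]);n=sorted(o[:2],key=lambda i:-L[i,0]);f=sorted(o[2:],key=lambda i:-L[i,0])
        P=plane(s,L[n+f][:,:2],zt);c,y=uprow(P)
        D=dpts(s);print("depthz",[D[int(L[i,1]),int(L[i,0]),2].round(4) for i in n+f])
        print("sizes",np.linalg.norm(P[0]-P[1]),np.linalg.norm(P[0]-P[2]))
        print("rel mm",(tolow(c,C,Y)*1e3).round(1),"yaw",(y-Y).round(4))
        home=np.array([[-42,-55],[-42,55],[42,-55],[42,55]]);print("leg errs mm",(tolow(P,C,Y)*1e3-home).round(1).tolist())
E
for i in 2 3; do python3 meas.py wrist$i; done
```

```text
[[407.76 207.21  21.16  23.47   0.71]
 [209.56 186.2   21.35  24.04   0.79]
 [440.72  39.26  26.17  30.71   0.92]
 [209.31  12.41  26.83  29.56   0.75]]
depthz [np.float64(0.0801), np.float64(0.079), np.float64(0.0797), np.float64(0.0795)]
sizes 0.11098007968347952 0.08488408799231514
rel mm [[-24.4  11.9]] yaw -0.0974
leg errs mm [[-30.0, 15.8], [-18.9, 16.3], [-29.5, 7.5], [-19.0, 7.9]]
[[212.09 220.75  20.71  23.45   0.58]
 [428.1   68.03  25.45  29.09   1.  ]
 [201.34  56.3   25.71  29.87   0.79]]
```

```bash
sed -i 's/zt=.078/zt=.0795/; s/else .078/else .0795/; s/L\[:,4\]>.3/L[:,4]>.15/; s/>14)/>10)/;s/>120)&(hsv\[...,2\]>120)/>100)\&(hsv[...,2]>80)/; s/g<70/g<60/' meas.py
for i in 2 3; do python3 meas.py wrist$i; done
python3 - <<'E'
from h import *
from meas import *
s=dict(np.load("pics/wrist3.npz"));print(legs(s).round(2))
print(proj(s,[list(C+np.array([[np.cos(Y),-np.sin(Y)],[np.sin(Y),np.cos(Y)]])@[.042,k])+[.03] for k in(-.055,.055)]))
cv2.imwrite("pics/w3z.png",cv2.resize(s["img"][10:130,180:460],None,fx=2.8,fy=4,interpolation=cv2.INTER_CUBIC))
E
```

```text
[[407.87 207.23  20.95  23.03   0.79]
 [209.57 186.29  20.99  23.99   0.79]
 [440.82  39.28  25.99  30.09   1.  ]
 [209.33  12.43  26.47  29.64   0.79]]
depthz [np.float64(0.0801), np.float64(0.079), np.float64(0.0797), np.float64(0.0795)]
sizes 0.1099153532724109 0.08402937485547503
rel mm [[-24.4  11.8]] yaw -0.0972
leg errs mm [[-29.6, 16.3], [-18.6, 15.6], [-30.0, 8.0], [-19.6, 7.4]]
[[406.05 229.26  20.54  22.86   0.79]
 [212.07 220.7   20.42  23.04   0.75]
 [428.06  68.01  25.26  28.86   1.  ]
 [201.34  56.32  25.49  29.68   0.92]]
depthz [np.float64(0.0795), np.float64(0.0794), np.float64(0.079), np.float64(0.0795)]
sizes 0.10981965420406885 0.08392509040727622
rel mm [[-17.8  13.4]] yaw -0.0472
leg errs mm [[-20.3, 15.5], [-15.1, 15.2], [-20.5, 11.5], [-15.2, 11.3]]
[[406.05 229.26  20.54  22.86   0.79]
 [212.07 220.7   20.42  23.04   0.75]
 [428.06  68.01  25.26  28.86   1.  ]
 [201.34  56.32  25.49  29.68   0.92]]
[[421.11320179  48.31081807]
 [249.20115419  48.42835788]]
```

View pics/w3z.png

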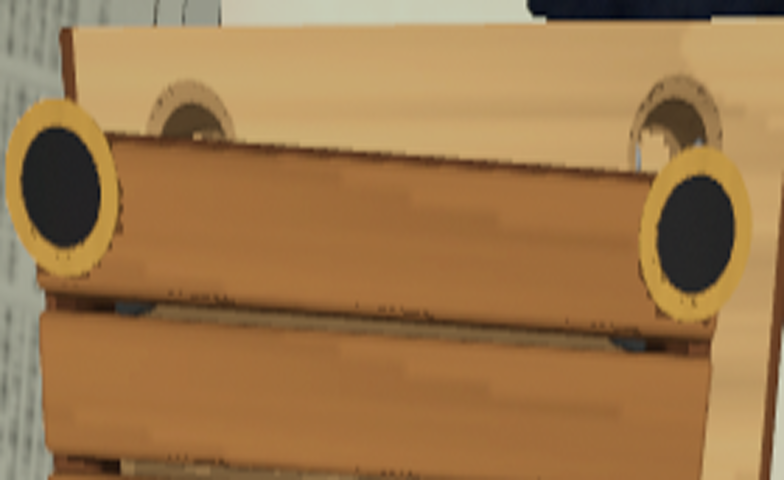

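>>> drive_tool(
  series=[
    [[0,0,0,0.2,0,0,80],[0,0,0,0.4,0,0,80],[0,0,0,0.5,0,0,80],[0,0,0,0.6,0,0,80],[0,0,0,0.7,0,0,80],[0,0,0,0.8,0,0,80],[0,0,0,0.8,0,0,80]],
  ],
)

```text
time: 5.2
tool_pos: [0.5534, 0.2075, 0.0466]
ee_rot: [3.141, 0.012, 0.109]
wrist_force: [-5.3, -2.1, 3.5]
width: 0.0751
```

```bash
python3 pic.py wrist4; python3 meas.py wrist4
```

```text
5.25 [0.55337811 0.20748935 0.04660265] [3.14054014 0.01161448 0.10911056] [-5.1719523  -3.0361876   4.12879459] 0.07496300747582668
[[405.55 229.45  20.62  23.21   0.75]
 [212.09 227.81  20.25  23.02   0.75]
 [421.4   67.86  25.1   28.9    1.  ]
 [194.5   65.55  25.21  29.63   0.83]]
depthz [np.float64(0.0803), np.float64(0.0799), np.float64(0.0798), np.float64(0.0792)]
sizes 0.10973028176871139 0.08391077149236545
rel mm [[-13.2  14.5]] yaw -0.0102
leg errs mm [[-13.7, 15.0], [-12.6, 14.8], [-13.8, 14.0], [-12.7, 14.0]]
```

View pics/wrist4.png

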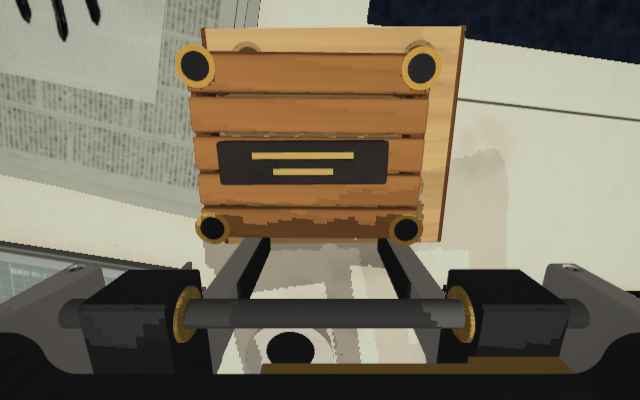

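```bash
python3 - <<'E'
from bench import robot
from h import *
from meas import C,Y
o=robot.get_obs();print(np.round(o["joint_positions"],3))
R=np.array([[np.cos(Y),-np.sin(Y)],[np.sin(Y),np.cos(Y)]])
for z,l,yw in((.047,(-.11,.009),Y),(.2,(-.11,.009),Y),(.2,(-.016,.115),Y-np.pi/2),(.047,(-.014,.115),Y-np.pi/2)):
    p=C+R@l;print(p.round(4),rel(o,[*p,z],yw))
E
```

```text
[2.620e-01 2.670e-01 1.483e+00 1.000e-03 1.403e+00 1.724e+00]
[0.5189 0.2064] [ 1.00e-03  1.16e-02 -9.00e-04 -3.44e+00 -2.60e-01 -0.00e+00]
[0.5189 0.2064] [ 1.00e-03  1.16e-02 -9.00e-04 -3.62e+00 -2.50e-01 -1.53e+01]
[0.6007 0.322 ] [ 9.9000e-03  8.3000e-03  1.5699e+00  5.7700e+00 -1.0860e+01 -1.5420e+01]
[0.6027 0.3223] [ 9.9000e-03  8.3000e-03  1.5699e+00  6.1500e+00 -1.0870e+01 -1.2000e-01]
```

>>> drive_tool(
  series=[
    [[0,0.012,0,-1.5,-0.2,0,80],[0,0.012,0,-3.5,-0.2,0,80],[0,0.012,0,-3.6,-0.2,-5,80],[0,0.012,0,-3.6,-0.2,-10,80],[0,0.012,0,-3.6,-0.2,-14,75],[0,0.01,-0.14,-2.6,-2,-15.4,70],[0,0.01,-0.28,-1.6,-3.5,-15.4,70],[0,0.01,-0.42,-0.6,-5,-15.4,70],[0,0.005,-0.56,0.6,-6.5,-15.4,70],[0,0.005,-0.7,2,-8,-15.4,70],[0,0.005,-0.84,3.2,-9,-15.4,70],[0,0,-0.98,4.4,-10,-15.4,70],[0,0,-1.12,5.2,-10.8,-15.4,70],[0,0,-1.26,5.8,-10.8,-15.4,70],[0,0,-1.4,6.1,-10.8,-15.4,70],[0,0,-1.51,6.1,-10.8,-15.4,70],[0,0,-1.57,6.1,-10.8,-15.4,70],[0,0,-1.57,6.1,-10.8,-15.4,70],[0,0,-1.57,6.1,-10.8,-15.4,70]],
  ],
)

```text
time: 7.15
tool_pos: [0.6043, 0.322, 0.1995]
ee_rot: [-3.13, 0.001, 1.678]
wrist_force: [-0.3, 0.1, 1.0]
width: 0.0658
```

```bash
python3 pic.py wrist5 top5; python3 - <<'E'
from bench import robot
from h import *
from meas import C,Y
o=robot.get_obs();print(np.round(o["joint_positions"],3))
R=np.array([[np.cos(Y),-np.sin(Y)],[np.sin(Y),np.cos(Y)]])
for z,l,yw in((.047,(-.0135,.115),Y+np.pi/2),(.047,(-.0135,.0885),Y+np.pi/2)):
    p=C+R@l;print(p.round(4),rel(o,[*p,z],yw))
E
```

```text
7.25 [0.60415416 0.32192407 0.19967496] [-3.13010471e+00  1.00923076e-03  1.67830875e+00] [-0.0446468  -0.10244937  0.38019252] 0.06586122076282763
[0.406 0.404 0.998 0.002 1.751 0.298]
[0.6032 0.3223] [-1.150e-02  1.000e-03 -2.500e-03  7.000e-02  8.000e-02  1.527e+01]
[0.6061 0.296 ] [-1.150e-02  1.000e-03 -2.500e-03 -2.580e+00  9.000e-02  1.527e+01]
```

View pics/wrist5.png

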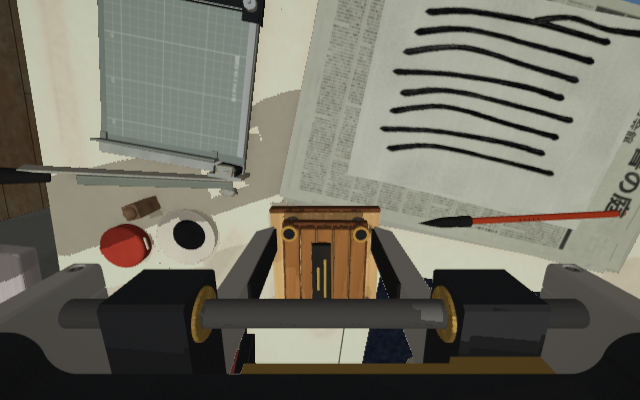

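View pics/top5.png

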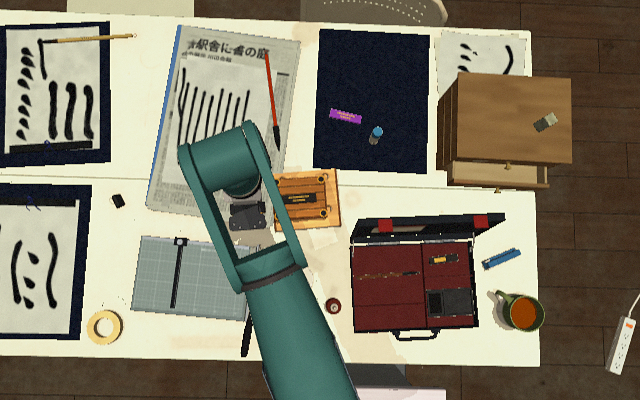

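>>> drive_tool(
  series=[
    [[-0.01,0,-0.002,0,0.1,5,70],[-0.01,0,-0.002,0,0.1,10,70],[-0.01,0,-0.002,0,0.1,13,70],[-0.01,0,-0.002,0,0.1,15.3,70],[-0.01,0,-0.002,0,0.1,15.3,70],[-0.01,0,-0.002,-1,0.1,15.3,70],[-0.01,0,-0.002,-2,0.1,15.3,70],[-0.01,0,-0.002,-2.4,0.1,15.3,70],[-0.01,0,-0.002,-2.6,0.1,15.3,70],[-0.01,0,-0.002,-2.8,0.1,15.3,70],[-0.01,0,-0.002,-3,0.1,15.3,70],[-0.01,0,-0.002,-3.2,0.1,15.3,70],[-0.01,0,-0.002,-3.4,0.1,15.3,70],[-0.01,0,-0.002,-3.6,0.1,15.3,70],[-0.01,0,-0.002,-3.6,0.1,15.3,70]],
  ],
)

```text
time: 8.75
tool_pos: [0.6081, 0.2887, 0.0494]
ee_rot: [3.139, -0.004, 1.682]
wrist_force: [-1.6, 3.9, 4.3]
width: 0.0656
```

```bash
python3 pic.py wrist6 top6; python3 meas.py wrist6;python3 - <<'E'
from bench import robot
from h import *
from meas import C,Y
o=robot.get_obs();print(tolow(o["tool_pos"],C,Y))
E
```

```text
8.85 [0.60813471 0.28865447 0.04941212] [ 3.13875833 -0.00381423  1.68157418] [-0.89670766  4.98912025  4.03879507] 0.06558060245545634
[[-0.01224853  0.08098857]]Traceback (most recent call last):
  File "meas.py", line 20, in <module>
    L=legs(s);L=L[L[:,4]>.15];print(L.round(2))
                  ~^^^^^
IndexError: too many indices for array: array is 1-dimensional, but 2 were indexed
```

View pics/wrist6.png

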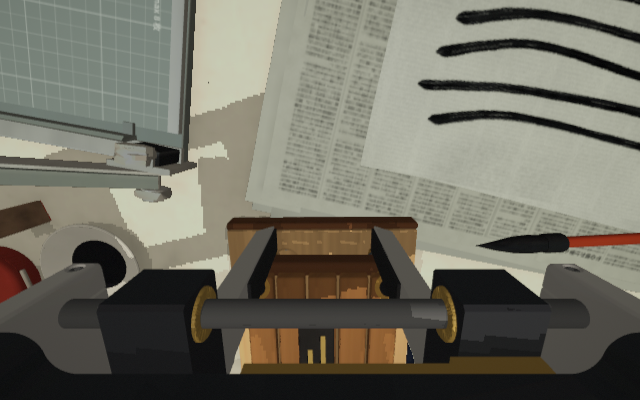

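View pics/top6z.png

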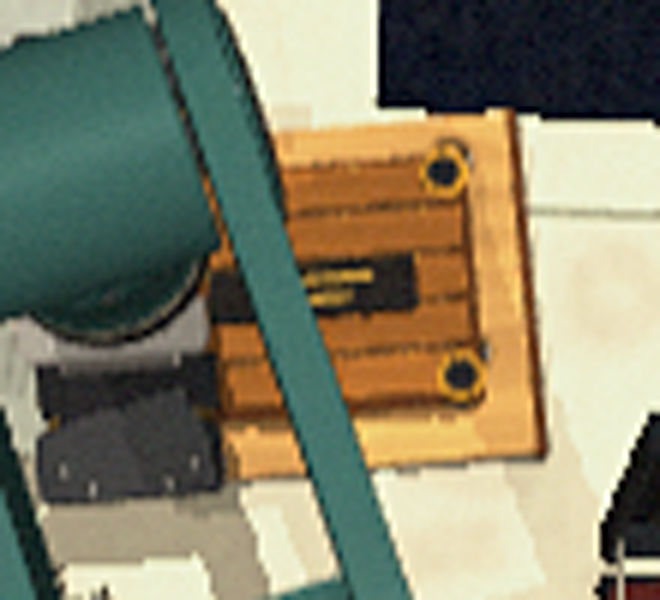

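```bash
cat > mt.py <<'E'
import sys
from h import *
from meas import C,Y
# right-hand legs from top zoom: leg0 then leg2 zoom px
s=dict(np.load(f"pics/{sys.argv[1]}.npz"));v=list(map(float,sys.argv[2:6]))
P=plane(s,(np.array(v).reshape(2,2)+.5)/6-.5+[250,150],.0795)
Ct=np.array([.6290,.2084])  # lower centre as the top camera sees it
q=tolow(P,Ct,Y)*1e3;print((q-[[-42,-55],[42,-55]]).round(1),"yaw",np.arctan2(*(P[1]-P[0])[[1,0]])-Y)
E
python3 mt.py top0 440 417 444 212; python3 mt.py top6 461 375 444 170
```

```text
[[-30.   15.9]
 [-30.3   7.2]] yaw -0.10301911714615741
[[-13.6   5.9]
 [-13.    5.8]] yaw -0.0019451513350733501
```

>>> drive_tool(
  series=[
    [[0,0,0,-0.3,0,0.1,70],[0,0,0,-0.5,0,0.1,70],[0,0,0,-0.65,0,0.1,70],[0,0,0,-0.75,0,0.1,70],[0,0,0,-0.85,0,0.1,70],[0,0,0,-0.85,0,0.1,70]],
  ],
)

```text
time: 9.45
tool_pos: [0.6094, 0.2813, 0.0495]
ee_rot: [3.137, -0.006, 1.682]
wrist_force: [-1.1, 5.5, 2.6]
width: 0.0659
```

```bash
python3 pic.py top7; python3 - <<'E'
from bench import robot
from h import *
from meas import C,Y
o=robot.get_obs();print(tolow(o["tool_pos"],C,Y))
E
```

```text
9.5 [0.60942368 0.28125736 0.04946148] [ 3.1370761  -0.00606118  1.68192186] [-0.25789547  5.75900278  2.72656403] 0.06557406554013977
[[-0.01177939  0.07349468]]
```

View pics/top7z.png

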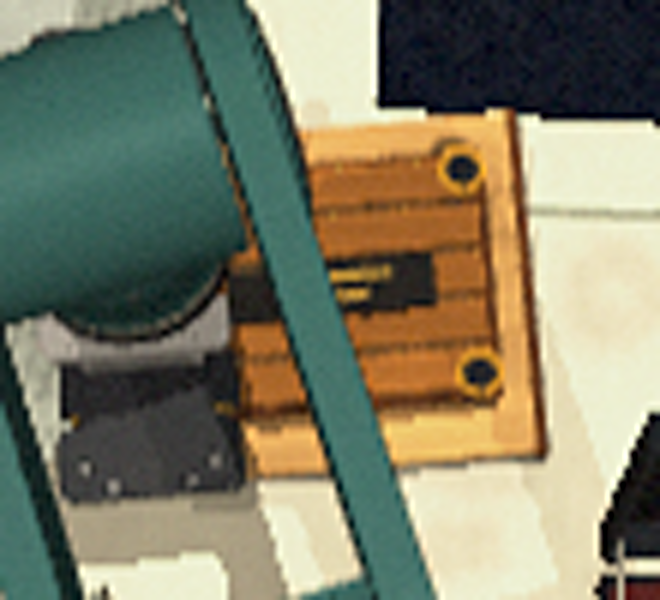

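```bash
python3 mt.py top7 480 373 461 167
python3 - <<'E'
from bench import robot
from h import *
from meas import C,Y
o=robot.get_obs()
R=np.array([[np.cos(Y),-np.sin(Y)],[np.sin(Y),np.cos(Y)]])
for z,l,yw in((.047,(-.012,.115),Y+np.pi/2),(.2,(-.012,.115),Y+np.pi/2),(.2,(-.11,.0),Y),(.045,(-.11,.0),Y)):
    p=C+R@l;print(p.round(4),rel(o,[*p,z],yw))
E
```

```text
[[-13.4  -1.8]
 [-12.3  -1.3]] yaw 0.006464552609888957
[0.6046 0.3225] [ 4.50e-03 -6.10e-03  1.10e-03  4.15e+00 -2.00e-02  2.70e-01]
[0.6046 0.3225] [ 4.500e-03 -6.100e-03  1.100e-03  4.240e+00  5.000e-02 -1.503e+01]
[0.5199 0.1974] [-1.2000e-03 -8.3000e-03  1.5719e+00 -7.2500e+00 -9.7600e+00 -1.5140e+01]
[0.5199 0.1974] [-1.2000e-03 -8.3000e-03  1.5719e+00 -7.3400e+00 -9.8300e+00  3.6000e-01]
```

>>> drive_tool(
  series=[
    [[0,0,0,1.5,0,0,70],[0,0,0,4,0,0,70],[0,0,0,4.2,0,-5,70],[0,0,0,4.2,0,-10,70],[0,0,0,4.2,0,-14,75],[0,-0.006,0.14,3,-1,-15,80],[0,-0.006,0.28,2,-2,-15,80],[0,-0.006,0.42,1,-3,-15,80],[0,-0.006,0.56,0,-4,-15,80],[0,-0.006,0.7,-1,-5,-15,80],[0,-0.006,0.84,-2,-6,-15,80],[0,-0.006,0.98,-3,-7.5,-15,80],[0,-0.006,1.12,-4,-8.5,-15,80],[0,-0.007,1.26,-5,-9.5,-15,80],[0,-0.008,1.4,-6,-9.8,-15,80],[0,-0.008,1.51,-6.7,-9.8,-15,80],[0,-0.008,1.57,-6.7,-9.8,-15,80],[0,-0.008,1.57,-6.7,-9.8,-15,80],[0,-0.008,1.57,-6.7,-9.8,-15,80]],
  ],
)

```text
time: 11.4
tool_pos: [0.5188, 0.2026, 0.1982]
ee_rot: [3.142, 0.001, 0.113]
wrist_force: [0.3, 0.7, 0.6]
width: 0.0754
```

```bash
python3 pic.py wrist8; python3 meas.py wrist8; python3 - <<'E'
from bench import robot
from h import *
from meas import C,Y
o=robot.get_obs()
R=np.array([[np.cos(Y),-np.sin(Y)],[np.sin(Y),np.cos(Y)]])
for z,l,yw in((.047,(-.11,.005),Y),):
    p=C+R@l;print(p.round(4),rel(o,[*p,z],yw))
E
```

```text
11.45 [0.51882546 0.20274758 0.1983243 ] [-3.14140805e+00  1.14028842e-03  1.12996057e-01] [-0.47139076 -0.17097748  0.61580036] 0.07495276223600372
[]
[0.5193 0.2024] [-2.000e-04  1.100e-03  3.000e-03  6.000e-02  4.000e-02  1.513e+01]
```

View pics/wrist8.png

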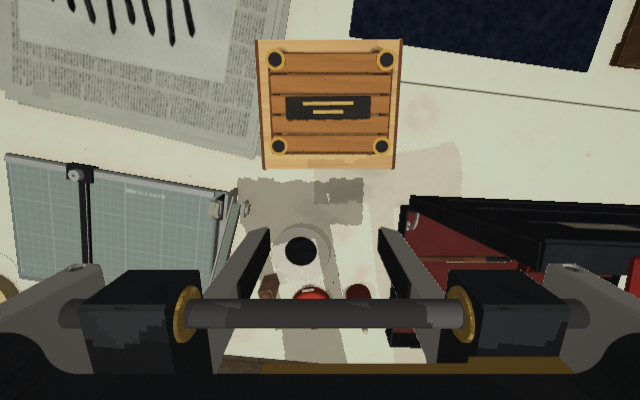

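```bash
sed -i 's/amin=300/amin=100/' meas.py; python3 meas.py wrist8
```

```text
[[386.37  59.07  11.55  12.88   1.  ]
 [274.53  58.96  11.68  12.64   1.  ]]
```

>>> drive_tool(
  series=[
    [[0,0,0.003,0,0,5,80],[0,0,0.003,0,0,10,80],[0,0,0.003,0,0,13,80],[0,0,0.003,0,0,15.2,80],[0,0,0.003,0,0,15.2,80],[0,0,0.003,1,0,15.2,80],[0,0,0.003,2,0,15.2,80],[0,0,0.003,2.6,0,15.2,80],[0,0,0.003,2.6,0,15.2,80]],
  ],
)

```text
time: 12.35
tool_pos: [0.5466, 0.206, 0.0478]
ee_rot: [-3.141, -0.002, 0.11]
wrist_force: [-0.2, -0.4, 0.2]
width: 0.0754
```

```bash
python3 pic.py wrist9; python3 meas.py wrist9
```

```text
12.4 [0.54574604 0.20586151 0.04739005] [-3.14113845e+00 -7.49051835e-04  1.09809301e-01] [ 0.08771445 -0.66552451 -0.23319676] 0.0753608045388584
[[432.61 214.5   20.55  23.35   0.92]
 [237.97 214.69  20.76  22.66   1.  ]
 [450.    49.75  25.36  29.35   0.96]
 [224.02  50.04  25.46  29.07   1.  ]]
depthz [np.float64(0.0801), np.float64(0.0805), np.float64(0.0793), np.float64(0.0792)]
sizes 0.11001187831268495 0.08401335151820583
rel mm [[-12.6  -0.8]] yaw 0.0009
leg errs mm [[-12.5, -0.8], [-12.6, -0.8], [-12.5, -0.7], [-12.6, -0.8]]
```

View pics/wrist9.png

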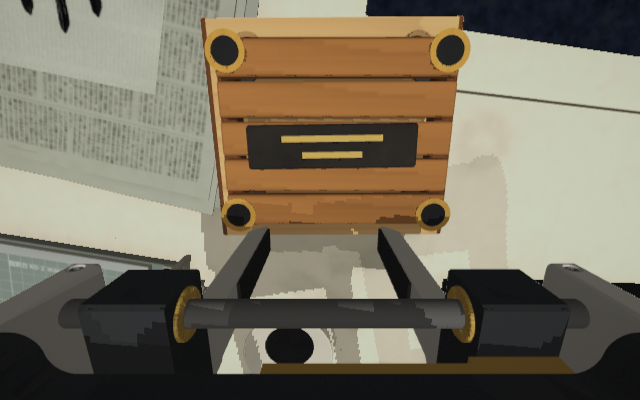

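>>> drive_tool(
  series=[
    [[0,0,0,0.6,0,0,80],[0,0,0,0.9,0,0,80],[0,0,0,1.1,0,0,80],[0,0,0,1.3,0,0,80],[0,0,0,1.5,0,0,80],[0,0,0,1.65,0,0,80],[0,0,0,1.8,0,0,80],[0,0,0,1.9,0,0,80],[0,0,0,1.9,0,0,80]],
  ],
)

```text
time: 13.3
tool_pos: [0.5626, 0.2079, 0.0476]
ee_rot: [-3.141, 0.004, 0.11]
wrist_force: [-5.7, -0.3, 4.0]
width: 0.0748
```

```bash
python3 pic.py wrist10; python3 meas.py wrist10
```

```text
13.35 [0.56258109 0.20787007 0.04758654] [-3.14124746  0.00389909  0.10978769] [-6.19718348 -0.45599167  4.88760897] 0.07514901300059922
[[431.17 228.58  20.13  23.36   0.96]
 [239.08 228.43  20.39  23.08   0.88]
 [449.    68.37  24.97  28.79   0.92]
 [225.43  68.32  25.    28.31   1.  ]]
depthz [np.float64(0.0794), np.float64(0.0794), np.float64(0.0791), np.float64(0.0794)]
sizes 0.10978365360185682 0.08385871565238441
rel mm [[-4.6 -0.7]] yaw -0.0007
leg errs mm [[-4.6, -0.6], [-4.5, -0.8], [-4.7, -0.7], [-4.7, -0.9]]
```

View pics/wrist10.png

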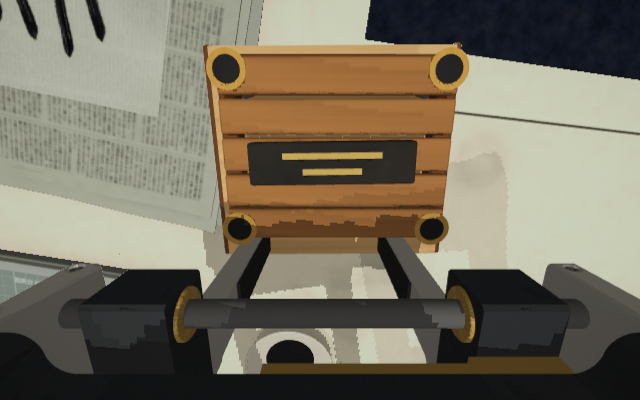

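>>> drive_tool(
  series=[
    [[0,0,0,0.3,0,0,80],[0,0,0,0.4,0,0,80],[0,0,0,0.5,0,0,80],[0,0,0,0.55,0,0,80],[0,0,0,0.6,0,0,80],[0,0,0,0.6,0,0,80]],
  ],
)

```text
time: 13.95
tool_pos: [0.5683, 0.2086, 0.0477]
ee_rot: [-3.141, 0.005, 0.11]
wrist_force: [-3.1, 0.2, 2.1]
width: 0.0753
```

```bash
python3 pic.py wrist11; python3 meas.py wrist11
```

```text
14.0 [0.56829194 0.20855869 0.04765511] [-3.14117288  0.00450069  0.10995214] [-2.76300904  0.57559899  1.65297656] 0.07541836183091781
[[242.69 223.34  19.15  21.92   0.88]
 [425.08 220.89  19.24  22.     1.  ]
 [229.54  71.66  23.53  26.21   0.92]
 [438.01  69.75  23.19  26.23   1.  ]]
depthz [np.float64(0.069), np.float64(0.0712), np.float64(0.0682), np.float64(0.0697)]
sizes 0.10363116597875546 0.07864418618824023
rel mm [[2.5 0.6]] yaw 0.0114
leg errs mm [[5.8, 3.4], [4.3, -3.0], [0.4, 4.7], [-0.4, -2.7]]
```

>>> drive_tool(
  series=[
    [[0,0,0,-1,0,0,80],[0,0,0,-3,0,0,80],[0,0,0,-3.5,0,-5,90],[0,0,0,-3.5,0,-9,100],[0,0,0,-2,0,-11,100],[0,0,0,0,0,-11,100],[0,0,0,0,0,-11,100]],
  ],
)

```text
time: 14.7
tool_pos: [0.5705, 0.2086, 0.1585]
ee_rot: [-3.141, 0.001, 0.109]
wrist_force: [-0.8, 0.4, -1.2]
width: 0.0941
```

```bash
python3 pic.py wrist12; python3 meas.py wrist12 .0695;  python3 - <<'E'
from bench import robot
from h import *
from meas import C,Y
o=robot.get_obs()
R=np.array([[np.cos(Y),-np.sin(Y)],[np.sin(Y),np.cos(Y)]])
for z in(.10,.072,.063):
    p=C+R@(0,0);print(p.round(4),rel(o,[*p,z],Y))
E
```

```text
14.75 [0.5688798  0.20838196 0.15725196] [-3.14135534  0.00452111  0.10945589] [ 0.13468928  0.36951273 -0.0177766 ] 0.09392338534486973
[[274.35 187.28  11.03  12.28   1.  ]
 [385.04 186.06  11.39  12.62   1.  ]
 [269.41  97.27  12.74  13.51   1.  ]
 [389.2   96.11  12.75  13.27   1.  ]]
depthz [np.float64(0.0699), np.float64(0.0705), np.float64(0.0692), np.float64(0.0703)]
sizes 0.11029450444965361 0.08412005546395399
rel mm [[1.8 0.1]] yaw 0.0094
leg errs mm [[2.3, -0.4], [1.1, -0.1], [2.4, 0.6], [1.5, 0.4]]
[0.6292 0.2095] [-2.00e-04  4.50e-03 -5.00e-04  6.03e+00  5.50e-01  5.70e+00]
[0.6292 0.2095] [-2.00e-04  4.50e-03 -5.00e-04  6.05e+00  5.50e-01  8.50e+00]
[0.6292 0.2095] [-2.00e-04  4.50e-03 -5.00e-04  6.05e+00  5.50e-01  9.40e+00]
```

View pics/wrist12.png

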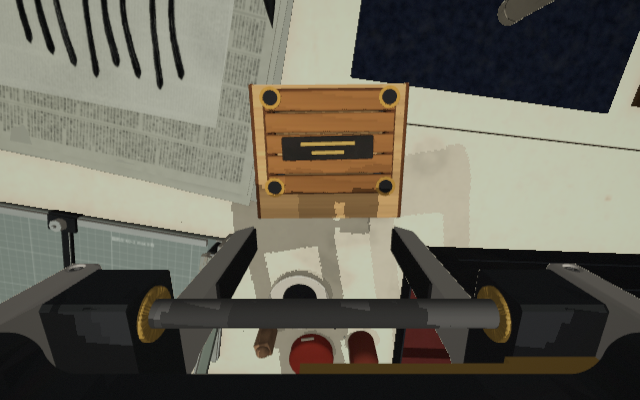

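```bash
python3 - <<'E'
from h import *
from meas import C,Y
for n,zt in(("wrist11",.078),("wrist12",.078)):
    s=dict(np.load(f"pics/{n}.npz"));g=s["img"].max(2);m=(g<75).astype(np.uint8)*255
    for c in cv2.findContours(cv2.morphologyEx(m,cv2.MORPH_CLOSE,np.ones((5,5))),cv2.RETR_EXTERNAL,cv2.CHAIN_APPROX_NONE)[0]:
        r=cv2.minAreaRect(c)
        if max(r[1])>60 and 2.6<max(r[1])/min(r[1])<5.5 and r[0][1]<200:
            P=tolow(plane(s,cv2.boxPoints(r),zt),C,Y)*1e3;print(n,r,P.round(1).tolist(),P.mean(0))
E
```

```text
wrist11 ((324.6056823730469, 158.67453002929688), (40.581932067871094, 169.7304229736328), 88.5497817993164) [[8.3, 50.7], [10.5, -39.1], [-11.2, -41.4], [-13.6, 51.9]] [-1.47159835  5.53559465]
wrist11 ((502.0, 43.5), (87.0, 274.0), 90.0) [[72.7, -13.4], [72.6, -141.6], [34.7, -153.0], [34.7, -14.9]] [ 53.67133175 -80.72867182]
wrist12 ((327.1060485839844, 147.31649780273438), (23.57423973083496, 90.43733215332031), 88.40885925292969) [[8.5, 44.4], [10.7, -38.7], [-10.8, -40.3], [-13.1, 44.7]] [-1.20728838  2.54227613]
```

>>> drive_tool(
  series=[
    [[0,0.004,0,3,0.2,0,100],[0,0.004,0,6.2,0.25,0,100],[0,0.004,0,6.2,0.25,2,100],[0,0.004,0,6.2,0.25,5,100],[0,0.004,0,6.2,0.25,6.5,100],[0,0.004,0,6.2,0.25,7.6,100],[0,0.004,0,6.2,0.25,7.6,100]],
  ],
)

```text
time: 15.45
tool_pos: [0.6287, 0.2124, 0.0787]
ee_rot: [3.141, 0.005, 0.11]
wrist_force: [0.2, -0.1, 0.0]
width: 0.0941
```

```bash
python3 pic.py wrist13; python3 - <<'E'
from bench import robot
from h import *
from meas import C,Y
o=robot.get_obs();print(tolow(o["tool_pos"],C,Y))
E
```

```text
15.5 [0.62976033 0.21261753 0.08051864] [-3.14150014e+00  1.78757071e-03  1.09554439e-01] [0.88217987 0.40927599 0.21019998] 0.09379920244549786
[[0.00089918 0.00303717]]
```

View pics/wrist13.png

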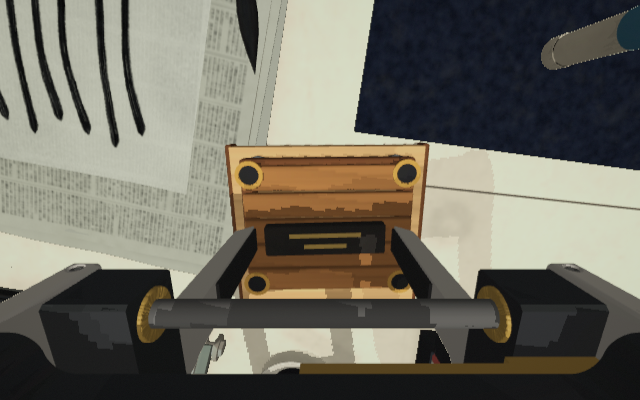

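>>> drive_tool(
  series=[
    [[0,0,0,0,0,0.6,100],[0,0,0,0,0,1.1,100],[0,0,0,0,0,1.4,100],[0,0,0,0,0,1.6,100],[0,0,0,0,0,1.8,100],[0,0,0,0,0,2.0,100],[0,0,0,0,0,2.0,100]],
  ],
)

```text
time: 16.2
tool_pos: [0.6319, 0.2133, 0.0662]
ee_rot: [-3.141, -0.006, 0.11]
wrist_force: [-3.5, -0.6, 12.7]
width: 0.0938
```

```bash
python3 pic.py wrist14; python3 meas.py wrist14 .066
```

```text
16.25 [0.63195358 0.21327755 0.06618341] [-3.14056657 -0.0057429   0.10965186] [-2.14030083  0.43986831 12.74186225] 0.09365208637752567
[[4.3542e+02 3.5410e+02 2.2420e+01 2.8640e+01 1.7000e-01]
 [2.4600e+02 1.7930e+02 1.7210e+01 1.8500e+01 1.0000e+00]
 [4.1080e+02 1.7768e+02 1.7350e+01 1.8650e+01 1.0000e+00]]
```

>>> drive_tool(
  series=[
    [[0,0.005,0,0,0,0.5,100],[0,0.005,0,0,0,0.7,100],[0,0.005,0,0,0,0.9,100],[0,0.005,0,0,0,1.1,100],[0,0.005,0,0,0,1.1,100]],
  ],
)

```text
time: 16.75
tool_pos: [0.6302, 0.2132, 0.0631]
ee_rot: [-3.141, -0.009, 0.109]
wrist_force: [-14.7, -3.3, 27.0]
width: 0.0942
```

```bash
python3 pic.py wrist15
```

```text
16.8 [0.63018224 0.21318308 0.06311803] [-3.14084106 -0.00955439  0.10945928] [-15.06462829  -3.77599974  26.13366587] 0.09378479606654586
```

View pics/wrist15.png

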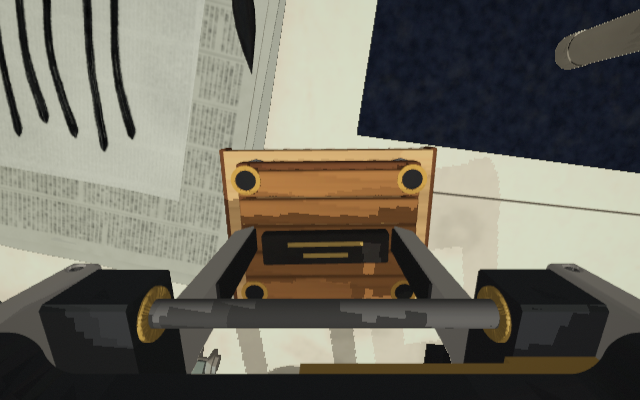

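>>> drive_tool(
  series=[
    [[0,0.01,0,0,0,-0.3,100],[0,0.01,0,0,0,-1,100],[0,0.01,0,0,0,-3,100],[0,0.01,0,-2,0,-6,100],[0,0.01,0,-6,0,-9,100],[0,0.01,0,-6,0,-9,100],[0,0.01,0,-6,0,-9,100]],
  ],
)

```text
time: 17.5
tool_pos: [0.5703, 0.2066, 0.1535]
ee_rot: [-3.141, -0.022, 0.11]
wrist_force: [-1.2, 0.2, -0.7]
width: 0.0939
```

```bash
python3 pic.py wrist16; python3 meas.py wrist16 .0645; python3 -c "
from h import *
for n in('wrist12','wrist16'):
    s=dict(np.load(f'pics/{n}.npz'));D=dpts(s)
    from meas import legs
    L=legs(s);L=L[L[:,4]>.3]
    print(n,[np.median(D[int(y)-3:int(y)+4,int(x)-3:int(x)+4,2]).round(4) for x,y in L[:,:2]])
"
```

```text
17.55 [0.56997865 0.20640967 0.15175796] [-3.14106198 -0.01942988  0.10945574] [-0.33648743  0.32335573 -0.38579808] 0.09388194001007223
[[272.53 188.55  11.15  11.56   1.  ]
 [382.5  187.92  10.99  12.32   1.  ]
 [267.91  99.57  12.47  13.4    1.  ]
 [386.51  98.62  12.54  13.55   1.  ]]
depthz [np.float64(0.0652), np.float64(0.0649), np.float64(0.0644), np.float64(0.0652)]
sizes 0.10990449817310412 0.08416535504081692
rel mm [[1.7 0.4]] yaw 0.0065
leg errs mm [[1.9, 0.2], [1.3, 0.1], [2.1, 0.7], [1.3, 0.6]]
wrist12 [np.float64(0.0713), np.float64(0.07), np.float64(0.07), np.float64(0.0684)]
wrist16 [np.float64(0.0646), np.float64(0.0646), np.float64(0.0646), np.float64(0.0646)]
```

View pics/wrist16.png

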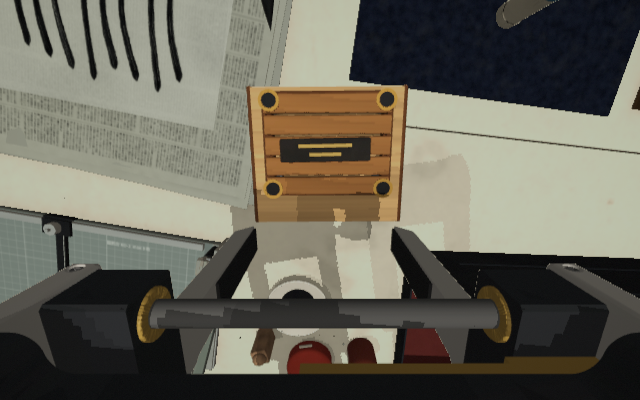

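```bash
python3 pic.py side17; python3 - <<'E'
from h import *
a=cv2.imread("pics/side0.png");b=cv2.imread("pics/side17.png")
for r in((200,225,265,460),(275,225,325,260)): print(np.abs(a[r[0]:r[2] if 0 else r[0]+1].astype(int)).mean())
for nm,(u0,u1,v0,v1) in dict(glue=(415,460,210,265),bottle=(225,260,275,325)).items(): print(nm,np.abs(a[v0:v1,u0:u1].astype(int)-b[v0:v1,u0:u1]).mean())
E
```

```text
17.6 [0.56977767 0.20624737 0.15069405] [-3.14129804 -0.01741924  0.10921259] [0.05901581 0.55115568 0.05766626] 0.09416333255233643
117.32760416666666
99.65989583333334
glue 2.7796632996632997
bottle 18.100190476190477
```

View pics/side17.png

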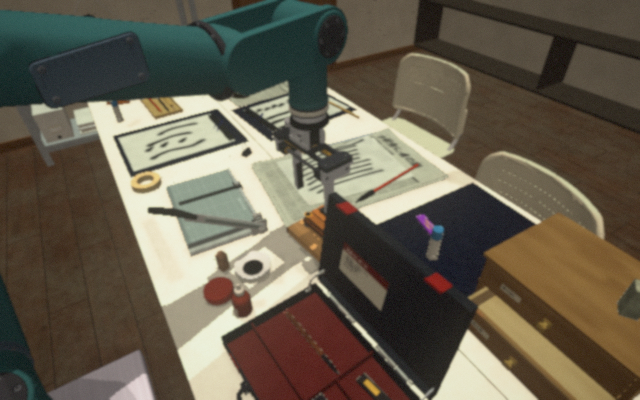

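```bash
python3 -c "
from bench import robot
print(robot.close_job())"
```

```text
the job is handed in; nothing more can be done
None
```

The upper frame is down in its sockets with the ink stick still on top, and I handed the job in at about 17.6 s of the 72 s allowed.

I first pushed on the near rail with both open fingers to square the frame. A push on the left rail then closed the 14 mm sideways error. A second near push slid it forward until all four legs dropped in, about 10 mm down to the sprung balls. Last, I pressed on both ends of the deck, clear of the ink stick, peaking at about 27 N.

**Seating:** all four leg tops read z = 0.0646 m, against an expected 0.0645 m when home.

**Sideways:** the legs measured within about 2.2 mm of their socket centres. That is inside the 4 mm limit, but slightly more than the 1.3 mm play the bore leaves. I put the difference down to the 2 mm camera calibration.

**Ink stick:** it still lies on the deck, about 2.5 mm off centre towards +y when I measured it just before pressing. The picture after pressing shows no visible shift.

**Bystanders:** the glue stick and ink bottle stand where they were in the side view. The bottle's patch of the picture did change in brightness, which I took to be the arm's shadow.

**Arm:** the last reading had the gripper about 8 cm above the frame, with no contact force.

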